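# Hang the parts basket to drain, using the lifting hook

### The arm

A 6-joint arm with a two-finger parallel gripper is mounted at the origin on the work surface. World frame = base frame: x ahead of the robot, y to its left, z up, the work surface at z = 0. Lengths are in m, angles in degrees, forces in N, time in s.
With the tool pointing down it reaches from about 0.3 to 0.85 m from the base axis. Payload 4.2 kg.
Tool frame: the origin (TCP) lies at the very end of the fingers, on their centre line; the grasp point (between the pads) lies bot.grip_depth behind it (bot.grip_depth is the distance from the TCP to the grasp point, in m); z points along the fingers, y is the direction in which the jaws open and shut (so a half turn about z gives the same grasp; the last joint's range is limited). The gripper opens to 91 mm and grips with 3 to 60 N. Pads are 32 mm wide; open, the fingers measure 118 mm over their backs; the gripper's body (76 mm by 178 mm) begins 60 mm behind the grasp point.
Start: joints at [-67.151, 18.312, 89.639, -0, 72.044, -1.146], TCP at [0.234, -0.525, 0.214] pointing down, gripper open.
Joint ranges: [-177.97, 177.97], [-48.28, 115.42], [12.27, 149.76], [-77.06, 257.06], [2.81, 150.46], [-146.56, 146.56]. Speed limits (degrees/s): [147.25, 147.25, 180, 180, 180, 180].

### API

Orientations are given as a 3x3 rotation matrix whose columns are the frame's x, y, z axes.
In Python, from plant import bot gives the robot as it stands. Calls block until the motion is done:
- bot.move_ptp(position, orientation): joint-space move of the TCP to a pose.
- bot.move_l(position, max_speed=0.15, rot=None, until_force=None): straight line of the TCP; rot=None keeps the orientation; max_speed is the mean speed in m/s. With until_force (N) it stops when the force on the tool has changed by that much, and returns True; else False.
- bot.move_joints(angles): joint-space move.
- bot.command_gripper(opening, grasp_force=None): finger opening in m; grasp_force is the grip in N (None keeps the last); returns when the fingers have stopped.
- bot.sleep(seconds).
- bot.solve_ik(position, orientation): joint angles nearest the present ones, or None.
- bot.camera(name): name is "scene" or "top"; returns a dict with "color" (384x512x3 uint8, red, green, blue), "z_map" (384x512 float32, m along the optical axis (not along the pixel's ray), 0 where there is no reading), "fov_y" (degrees; the focal length in pixels is half the picture's height over the tangent of half this angle, whatever the lens; pixels are square), "cx", "cy" (the principal point, pixels), "extrinsics" (4x4, takes a point from world to camera coordinates). Camera axes: x right, y down, z forward; pixel columns grow to the right and rows downward; lengths in m; the calibration is good to about 2 mm. A picture is of the moment at which its call begins.
A pose or a line that the arm cannot do raises bot.IKError and nothing moves.
- bot.job_done(): hands the job in, once; it reports no verdict.
Readings, each from a call of its own:
- bot.get_time(): time.
- bot.get_q(): joint angles.
- bot.get_dq(): joint speeds.
- bot.get_joint_efforts(): joint torques, N m.
- bot.get_tool_pos(): TCP position.
- bot.get_eef_rot(): TCP orientation.
- bot.get_contact_force(): force on the tool from outside, world axes, zero at the start.
- bot.get_ft_torque(): the same for the moment, N m.
- bot.get_opening(): finger opening in m.
Only numpy, scipy, OpenCV 4.12 (cv2) and the standard library are available. Lean on these libraries where they do the work, as an engineer would, in place of code of your own. Each camera call takes 0.05 s, during which the arm holds its last target.

### The job

Take the lifting hook from its rest and, with it and never with your fingers, swing the basket's bail upright, lift the basket of brass collars and hang it by the bail across both prongs of the drip stand. Lower it gently, stopping when the prongs take the weight, so that the hook does not run on into the basket; then hang the lifting hook back in its rest. Spill nothing, never tip the basket far, and leave the other things on the bench where they are.

Things in the scene. Friction and masses are not known exactly. Their poses are not given: they have to be found in the camera images.
- basket: Open wire parts basket of galvanised steel, 84 (x) x 120 (y) x 55 mm high, floor 4 mm, walls 3 mm, about 0.4 kg (varies 0.8 to 1.25 times). Origin: centre of its underside, z up. A wire bail turns on two lugs at its short (y) walls, 52 mm above the origin. It holds three loose brass collars.
- bail (a joint): Swing of the basket's bail in rad: 0 is upright, positive leans to the basket's -x side, limits -1.4 and 1.4. It starts folded well over to the -x side. The hinge axis runs along the basket's y axis, 52 mm above its origin; the hinge is slightly stiff (0.035 N m), so the bail stays where it is left.
- bail_bar (a point): Middle of the straight top bar of the bail: round steel wire 5 mm thick, straight for 104 mm along this point's y axis, 62 mm from the hinge axis (so 114 mm above the basket's underside when upright). The bail's arms stand at y = +-66 mm.
- basket_floor (a point): Centre of the basket's inner floor, 4 mm above the underside.
- collar_a: Turned brass collar standing in the basket, 28 mm across its foot, 24 mm at its top, 32 mm high, 50 g. Origin: centre of its underside.
- collar_b: The same; a second collar in the basket.
- collar_c: The same; a third collar in the basket.
- lifting_hook: Hand tool, 0.22 kg, hanging upright in its rest. Origin: on its axis at the underside of a steel flange (34 mm across, 5 mm thick). Above: wooden grip, 28 (x) x 24 (y) mm, z = 5 to 60 mm. Below: shank 8 mm thick to z = -47, then a hook of 3 mm flat bar, 20 mm wide in y, centre line in x, z: (0,-45), (-14,-58), (-14,-76), (0,-90), (15,-74) mm; lowest point z = -93.
- hook_grip (a point): On the lifting hook's axis at mid height of the wooden grip, 36 mm above the hook's origin: where to pinch it across its y faces.
- hook_seat (a point): Where a 5 mm bar's centre lies when it rests in the hook's V along y: on the axis, 84 mm below the tool's origin. The V is open to the tool's +x, between its tip (17 mm out at x, top 12 mm above this point) and the shank's end (37 mm above it). To catch or leave a bar, keep the bar 15 to 25 mm above this point and move along x; 30 mm brings the tip clear.
- tool_rest: Fixed steel rest: a base plate, a post and, on top, a fork of two flat tines. Origin: on the bench, below the axis of the hanging tool. The tool starts with its x along the rest's x.
- rest_fork (a point): Place of the tool's origin when it hangs: top of the tines, 130 mm above the rest's origin. The fork's gap is 14 mm, open to -x; the tines run from x = -20 to 70 mm. The hook is too wide to come up through the fork: lift it 6 to 10 mm and move it 45 mm or more to the rest's -x; hang it back the opposite way.
- drip_stand: Fixed drip stand: tray 200 (x) x 150 (y) x 14 mm, square post 245 mm high at x = 86 mm, and a head firmly clamped on it with two prongs 6 mm thick. Origin: on the bench, midway below the two saddles. The head's height was set by hand and is not measured: the saddles' centre line is anywhere 130 to 190 mm above the origin, so look or feel for it. A bar rests 5.5 mm above it.
- prongs (a point): Point 130 mm above the stand's origin (lowest saddle height; it does not follow the head). Prongs at y = -27 and +27 mm run from the post to -x: 12 mm above the saddles' line at x = 72 mm, 2 mm above it at 12, down to the saddles at x = 0, then up; the ends reach x = -21 mm and 27 mm above that line. They must enter between the bail's bar and the basket's rim, 59 mm lower.
- hammer: Hammer lying on the bench near the robot; a bystander. Leave it.
- angle: Length of steel angle, 32 x 170 x 32 mm, on the bench beyond the basket; a bystander.
- brass_bar: Square brass bar 20 x 20 mm, 150 mm long, lying beside the basket; a bystander.
- vee_block: Steel vee block 45 x 40 x 34 mm on the basket's other side; a bystander.
- flux_jar: Blue jar 64 mm across, 85 mm high, at the far side; a bystander.
- red_tin: Red tin with yellow lid, 60 x 85 x 122 mm, at the far side; a bystander.

How it is judged:
By the outcome, as a careful person would: the job done as asked, in the order asked, and still so for the second after the job is handed in, with the robot touching nothing.
It also fails if it takes over 72 s, if anything falls off the work surface, if the arm or the gripper's body presses on something with over 40 N, if the wrist force passes 120 N, or if a joint passes its speed limit or range.

## Working session

There is one attempt and no reset: what is moved stays moved. The work goes in short steps, each a Python script; the robot and the scene stay as the last script left them, time stands still between calls to the robot, and variables do not carry over. Pictures are saved under pics/ and viewed, and the job is handed in when it is done.

```bash
ls; mkdir -p pics
python3 - <<'E'
from plant import bot
import cv2,numpy as np
for n in ("scene","top"):
    c=bot.camera(n); np.savez(f"{n}0.npz",**c)
    cv2.imwrite(f"pics/{n}0.png",cv2.resize(c["color"][:,:,::-1],(800,600),interpolation=cv2.INTER_CUBIC))
    print(n,c["fov_y"],c["cx"],c["cy"],np.round(c["extrinsics"],4).tolist())
print(bot.grip_depth,bot.get_time(),np.round(bot.get_eef_rot(),3).tolist())
E
```

```text
pics
scene 47.538716723819604 262.3605305668358 193.46841894873165 [[-0.3534, 0.9354, 0.0153, 0.2005], [0.5959, 0.2377, -0.7671, -0.2461], [-0.7211, -0.2619, -0.6414, 1.5009], [0.0, 0.0, 0.0, 1.0]]
top 55.671817931036195 254.44872565633278 190.96674976545708 [[0.0103, -0.9999, -0.0005, -0.0157], [-0.9823, -0.01, -0.1869, 0.6029], [0.1868, 0.0025, -0.9824, 0.9482], [0.0, 0.0, 0.0, 1.0]]
0.0188 0.1 [[0.914, 0.407, -0.001], [0.407, -0.914, 0.001], [0.0, -0.002, -1.0]]
```

View pics/scene0.png

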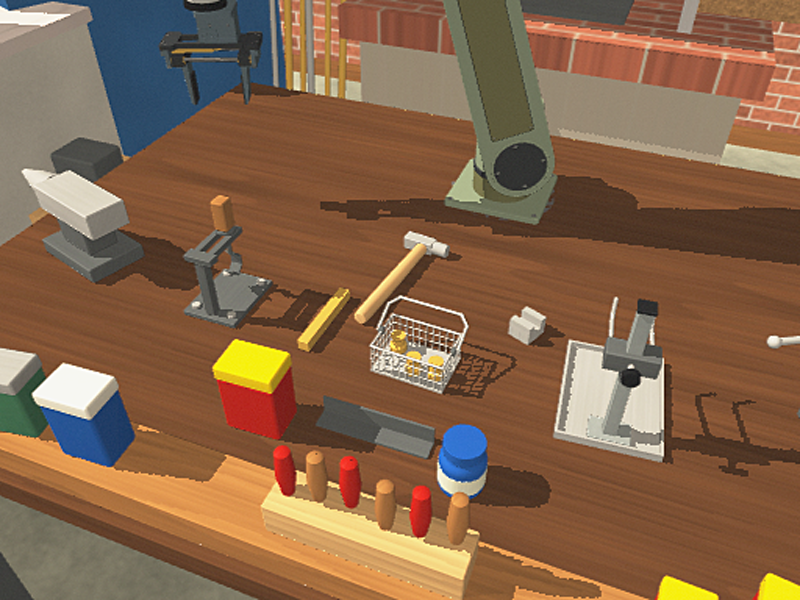

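View pics/top0.png

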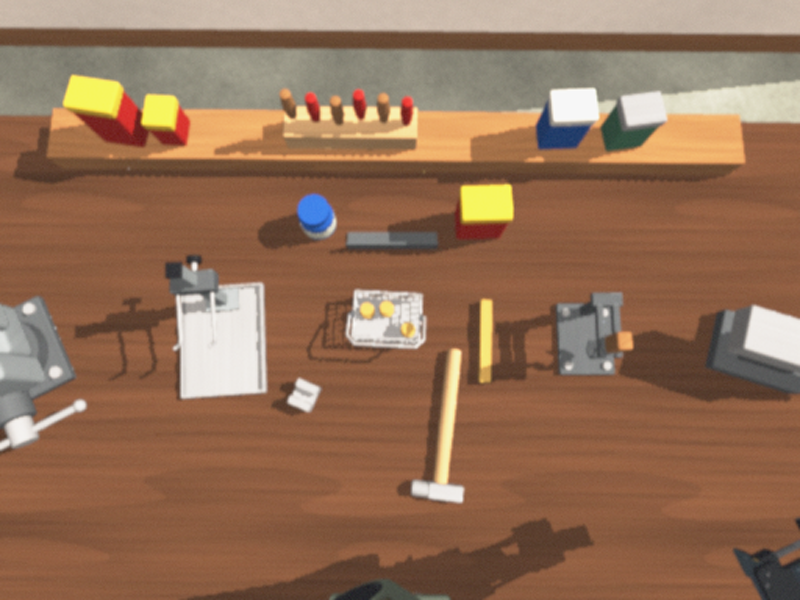

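```bash
cat > h.py <<'E'
import numpy as np,cv2
def load(n): 
    d=np.load(n+".npz"); return {k:d[k] for k in d.files}
def cloud(c):
    H,W=c["z_map"].shape; f=H/2/np.tan(np.radians(float(c["fov_y"]))/2)
    u,v=np.meshgrid(np.arange(W),np.arange(H)); z=c["z_map"].astype(float)
    P=np.stack([(u-c["cx"])/f*z,(v-c["cy"])/f*z,z],-1)
    E=c["extrinsics"]; R=E[:3,:3];t=E[:3,3]
    Q=(P-t)@R; Q[z==0]=np.nan; return Q
def onz(c,u,v,h):
    H=c["z_map"].shape[0]; f=H/2/np.tan(np.radians(float(c["fov_y"]))/2)
    d=np.array([(u-c["cx"])/f,(v-c["cy"])/f,1.]); E=c["extrinsics"];R=E[:3,:3];t=E[:3,3]
    o=-R.T@t; w=R.T@d; return o+w*(h-o[2])/w[2]
def proj(c,p):
    H=c["z_map"].shape[0]; f=H/2/np.tan(np.radians(float(c["fov_y"]))/2)
    q=c["extrinsics"]@np.append(p,1); return c["cx"]+f*q[0]/q[2],c["cy"]+f*q[1]/q[2]
def crop(c,u0,u1,v0,v1,k,fn):
    im=cv2.resize(np.ascontiguousarray(c["color"][v0:v1,u0:u1,::-1]),None,fx=k,fy=k,interpolation=cv2.INTER_CUBIC)
    for u in range((u0+9)//10*10,u1,10):
        x=int((u-u0+.5)*k); cv2.line(im,(x,0),(x,6),(0,255,255),1); cv2.putText(im,str(u),(x,16),0,.35,(0,255,255),1)
    for v in range((v0+9)//10*10,v1,10):
        y=int((v-v0+.5)*k); cv2.line(im,(0,y),(6,y),(0,255,255),1); cv2.putText(im,str(v),(8,y),0,.35,(0,255,255),1)
    cv2.imwrite("pics/"+fn,im)
E
python3 - <<'E'
from h import *
t=load("top0");s=load("scene0")
crop(t,210,290,175,235,9,"t_basket.png")
crop(t,100,180,160,260,6,"t_stand.png")
crop(t,350,410,180,245,9,"t_rest.png")
crop(s,230,310,180,255,9,"s_basket.png")
crop(s,350,440,185,300,5,"s_stand.png")
crop(s,115,180,120,210,6,"s_rest.png")
E
```

```text
(no output)
```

View pics/t_basket.png

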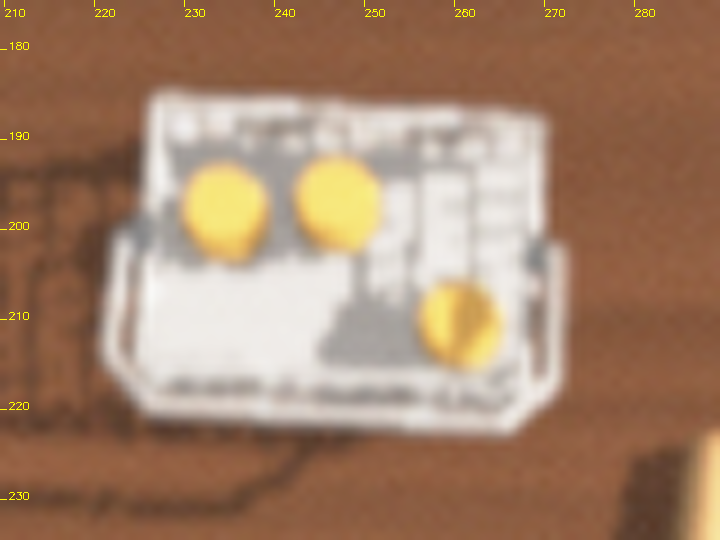

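View pics/t_stand.png

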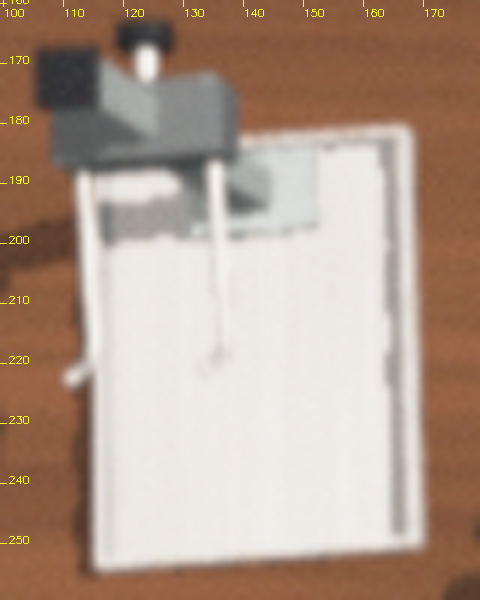

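View pics/t_rest.png

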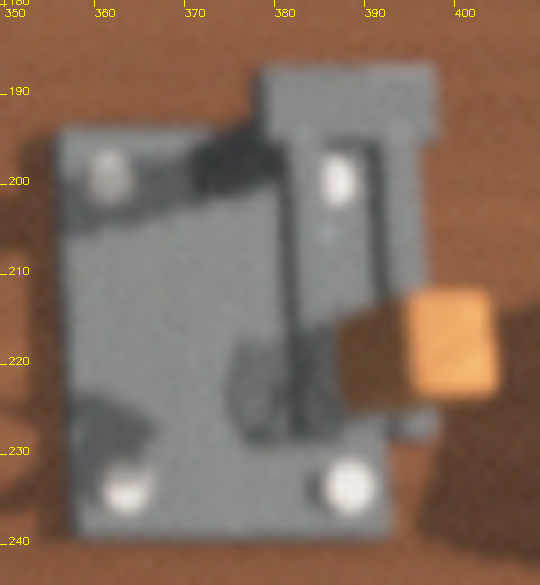

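View pics/s_basket.png

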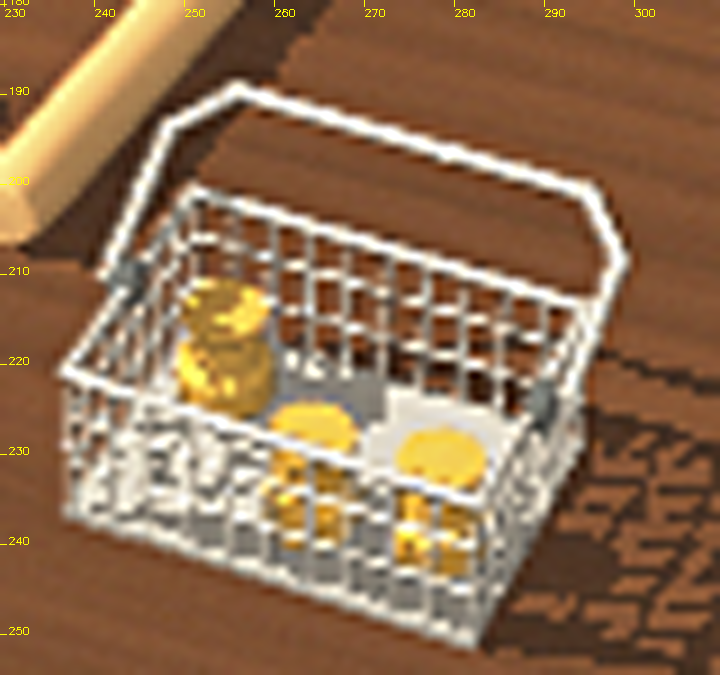

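View pics/s_stand.png

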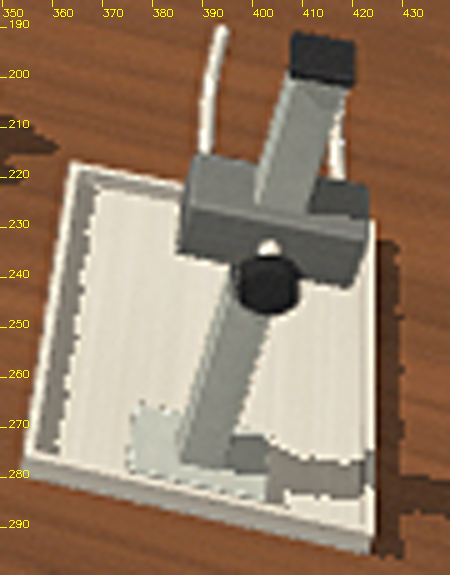

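View pics/s_rest.png

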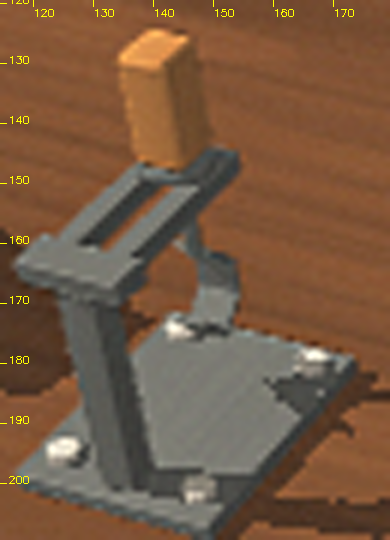

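```bash
cat > fit.py <<'E'
from h import *
from scipy.optimize import least_squares
t=load("top0");s=load("scene0")
def Rz(a): return np.array([[np.cos(a),-np.sin(a),0],[np.sin(a),np.cos(a),0],[0,0,1]])
def run(name,model,x0,obs):
    def r(p):
        o=[]
        for c,uv,key in obs:
            q=proj(c,model(p,key)); o+=[q[0]-uv[0],q[1]-uv[1]]
        return np.array(o)
    S=least_squares(r,x0,loss="soft_l1"); 
    print(name,np.round(S.x,4),"res px"); print(np.round(r(S.x).reshape(-1,2),1).tolist()); return S.x
# basket: x,y,yaw,bail
def mb(p,k):
    x,y,a,b=p
    if k[0]=="bar": l=np.array([-.062*np.sin(b),k[1],.052+.062*np.cos(b)])
    else: l=np.array(k[0:3])
    return np.array([x,y,0])+Rz(a)@l
obs=[(t,(226.4,184.8),(.042,.06,.055)),(t,(270.1,187.3),(.042,-.06,.055)),(t,(226.2,219.8),("bar",.052)),(t,(266.4,221.8),("bar",-.052)),
(t,(225.4,200.3),(0,.0625,.052)),(t,(269.2,202.3),(0,-.0625,.052)),
(s,(251.2,200.6),(-.042,-.06,.055)),(s,(295.1,213.2),(-.042,.06,.055)),(s,(236.7,220.8),(.042,-.06,.055)),(s,(283.1,235.1),(.042,.06,.055)),
(s,(256.2,189.3),("bar",-.052)),(s,(295.1,200.4),("bar",.052)),(s,(243.9,210.6),(0,-.0625,.052)),(s,(289.7,224.5),(0,.0625,.052))]
run("basket",mb,[.5,0,0,1.],obs)
for c in(t,s): run(" one cam",mb,[.5,0,0,1.],[o for o in obs if o[0] is c])
def ms(p,k):
    x,y,a,h=p
    l=np.array(k[1:] if k[0]!="p" else (k[1],k[2],h+k[3]))
    return np.array([x,y,0])+Rz(a)@l
# stand
obs=[(t,(115.7,254.8),(0,-.1,.075,.014)),(t,(170.3,250.3),(0,-.1,-.075,.014)),(t,(167.8,180.3),(0,.1,-.075,.014)),
(s,(363.9,216.9),(0,-.1,-.075,.014)),(s,(355.1,276.5),(0,.1,-.075,.014)),(s,(423.9,290.5),(0,.1,.075,.014)),
(s,(393.9,190.1),("p",-.021,-.027,.027)),(t,(111.2,222.8),("p",-.021,.027,.027)),(t,(134.5,221.2),("p",-.021,-.027,.027))]
run("stand",ms,[.5,.25,0,.16],obs)
for c in(t,s): run(" one cam",ms,[.5,.25,0,.16],[o for o in obs if o[0] is c])
print("grip",onz(t,399.7,217.5,.19))
for q in [(408,290),(492,290),(497,392),(412,397)]: print("gt",np.round(onz(t,q[0]/9+349.5,q[1]/9+179.5,.19),4))
for q in [(120,58),(147,30),(192,38),(165,72)]: print("gs",np.round(onz(s,q[0]/6+114.5,q[1]/6+119.5,.19),4))
for q in [(283,140),(295,435),(372,140),(381,290),(258,65),(437,65)]: print("tine t",np.round(onz(t,q[0]/9+349.5,q[1]/9+179.5,.13),4))
C=cloud(s)
for n,Q in(("s",C),("t",cloud(t))):
    m=(Q[...,2]>.125)&(Q[...,2]<.3)&(Q[...,0]>.4)&(Q[...,0]<.7)&(Q[...,1]>.15)&(Q[...,1]<.45)
    P=Q[m]; print(n,len(P))
    P=P[np.argsort(P[:,2])]; 
    for lo in np.arange(.4,.7,.01):
        z=P[(P[:,0]>=lo)&(P[:,0]<lo+.01)]
        if len(z): print(round(lo,2),len(z),"z",np.round(np.percentile(z[:,2],[0,50,100]),3),"y",np.round([z[:,1].min(),z[:,1].max()],3))
E
python3 fit.py
```

```text
basket [ 0.5734  0.0107 -0.0438  1.0962] res px
[[-0.1, 0.7], [-0.7, 0.5], [-0.2, -0.3], [-1.3, -0.2], [-1.0, 0.2], [0.4, 0.7], [-0.7, -0.9], [0.3, -0.3], [-0.8, -0.1], [-0.1, 0.3], [-0.6, 0.4], [-0.3, 0.5], [-1.4, -0.1], [0.6, 0.5]]
 one cam [ 0.5748  0.0095 -0.0394  1.1558] res px
[[0.3, 0.3], [-0.3, -0.1], [0.5, -0.0], [-0.8, -0.1], [-0.5, -0.2], [0.9, 0.1]]
 one cam [ 0.573   0.0116 -0.0481  1.055 ] res px
[[-0.2, -1.0], [0.7, -0.2], [-0.4, -0.2], [0.2, 0.4], [-0.3, -0.0], [0.1, 0.2], [-1.0, -0.1], [1.0, 0.6]]
stand [0.5311 0.3098 0.095  0.1453] res px
[[0.3, 0.5], [-0.5, 0.4], [-0.9, 0.8], [-1.3, -0.7], [-0.8, -1.3], [0.4, -0.3], [-0.5, 0.7], [-0.3, -3.3], [-1.1, -3.6]]
 one cam [0.5297 0.3092 0.0922 0.1392] res px
[[0.4, 1.0], [-0.5, 1.0], [-0.6, 1.3], [0.8, -2.5], [-0.1, -2.7]]
 one cam [0.5328 0.3111 0.091  0.1485] res px
[[-0.7, -0.2], [-0.5, -0.7], [0.8, 0.6], [0.4, 0.1]]
grip [ 0.51750291 -0.35300259  0.19      ]
gt [ 0.5311 -0.3424  0.19  ]
gt [ 0.5313 -0.3644  0.19  ]
gt [ 0.5045 -0.364   0.19  ]
gt [ 0.503  -0.3417  0.19  ]
gs [ 0.5308 -0.3589  0.19  ]
gs [ 0.5074 -0.36
[... 1085 characters left out ...]
79 0.335]
0.51 25 z [0.144 0.147 0.166] y [0.278 0.338]
0.52 24 z [0.143 0.146 0.149] y [0.279 0.339]
0.53 22 z [0.145 0.148 0.152] y [0.28  0.339]
0.54 17 z [0.147 0.15  0.152] y [0.282 0.339]
0.55 19 z [0.149 0.152 0.155] y [0.282 0.339]
0.56 23 z [0.149 0.152 0.156] y [0.283 0.343]
0.57 21 z [0.151 0.154 0.159] y [0.283 0.343]
0.58 36 z [0.147 0.157 0.174] y [0.285 0.346]
0.59 225 z [0.146 0.174 0.249] y [0.279 0.349]
0.6 161 z [0.148 0.186 0.249] y [0.28  0.351]
0.61 125 z [0.15  0.193 0.25 ] y [0.281 0.326]
0.62 42 z [0.148 0.172 0.179] y [0.282 0.319]
0.63 15 z [0.155 0.162 0.165] y [0.314 0.33 ]
0.64 51 z [0.147 0.166 0.173] y [0.307 0.329]
0.65 2 z [0.161 0.163 0.165] y [0.308 0.329]
```

Run:
```python
from h import *
for n in "scene","top":
    Q=cloud(load(n+"0")); 
    m=(Q[...,2]>.138)&(Q[...,2]<.18)&(Q[...,0]>.48)&(Q[...,0]<.585)&(Q[...,1]>.25)&(Q[...,1]<.36)
    P=Q[m]; a=.093; L=(P-np.array([.531,.31,0]))@np.array([[np.cos(a),-np.sin(a),0],[np.sin(a),np.cos(a),0],[0,0,1]])
    for sgn in(-1,1):
        l=L[L[:,1]*sgn>0]; print(n,sgn)
        for lo in np.arange(-32,60,4):
            z=l[(l[:,0]*1e3>=lo)&(l[:,0]*1e3<lo+4)]
            if len(z): print(lo,len(z),np.round(1e3*z.mean(0),1),"zmax",round(1e3*z[:,2].max(),1))
    # tray & tools depth
    for nm,(x0,x1,y0,y1,z0,z1) in dict(grip=(.45,.6,-.4,-.3,.183,.2),basketrim=(.5,.65,-.08,.1,.05,.06),tine=(.45,.65,-.4,-.3,.124,.136),bail=(.45,.56,-.08,.1,.065,.12)).items():
        P=Q[(Q[...,0]>x0)&(Q[...,0]<x1)&(Q[...,1]>y0)&(Q[...,1]<y1)&(Q[...,2]>z0)&(Q[...,2]<z1)]
        if len(P)==0: continue
        print(nm,len(P),"min",np.round(P.min(0),4),"max",np.round(P.max(0),4),"mean",np.round(P.mean(0),4))
        if nm=="bail":
            for lo in np.arange(-.06,.08,.02):
                z=P[(P[:,1]>lo)&(P[:,1]<lo+.02)]
                if len(z): print(np.round(z.mean(0),4))
```

```text
scene -1
-32 1 [-28.6 -27.1 165.5] zmax 165.5
-28 9 [-26.3 -25.  165. ] zmax 170.1
-24 15 [-21.8 -25.3 156.9] zmax 166.2
-20 6 [-18.8 -24.8 149.1] zmax 150.6
-16 6 [-14.6 -25.5 146.1] zmax 147.7
-12 2 [ -9.3 -26.3 144. ] zmax 144.9
-8 3 [ -6.  -27.  144.7] zmax 147.4
-4 1 [ -3.1 -24.4 146.8] zmax 146.8
0 4 [  1.4 -26.8 146.4] zmax 147.2
4 3 [  5.6 -24.8 147.4] zmax 148.0
8 3 [ 10.1 -27.5 147.6] zmax 148.9
12 3 [ 13.8 -24.7 148.6] zmax 148.9
16 2 [ 16.7 -27.1 148.6] zmax 149.1
20 4 [ 20.9 -25.4 149.1] zmax 150.6
24 2 [ 25.8 -27.1 150.7] zmax 151.1
28 3 [ 29.4 -26.  151.4] zmax 152.9
32 3 [ 33.2 -25.9 151.9] zmax 153.2
36 3 [ 37.8 -26.  153. ] zmax 153.9
scene 1
-24 1 [-21.9  31.6 150.6] zmax 150.6
-20 1 [-19.   30.4 147. ] zmax 147.0
-16 2 [-15.2  30.6 145.9] zmax 146.8
-12 2 [-11.1  29.8 144.8] zmax 145.1
-8 2 [ -7.3  29.7 145.2] zmax 145.5
-4 2 [ -3.8  29.7 145.3] zmax 145.5
0 3 [  1.2  28.4 146.4] zmax 146.7
4 4 [  5.7  27.9 146.6] zmax 147.5
8 3 [  9.6  29.6 147.3] zmax 148.1
12 2 [ 13.5  27.  148.2] zmax 148.9
16 3 [ 17.6  27.8 149.1] zmax 150.6
20 3 [ 20.8  27.8 149.1] zmax 149.
[... 2196 characters left out ...]
 41.7  25.  153.9] zmax 156.3
44 6 [ 46.2  25.6 153.8] zmax 157.9
48 4 [ 50.2  24.8 155.9] zmax 158.8
52 4 [ 53.6  25.7 155. ] zmax 156.9
grip 125 min [ 0.5045 -0.3643  0.1843] max [ 0.5308 -0.3395  0.1962] mean [ 0.5176 -0.3507  0.1906]
basketrim 238 min [ 0.5308 -0.0582  0.0505] max [0.6196 0.0767 0.0597] mean [0.5737 0.0099 0.0562]
tine 447 min [ 0.4983 -0.3767  0.1242] max [ 0.6033 -0.326   0.1359] mean [ 0.5639 -0.3493  0.1309]
bail 126 min [ 0.5169 -0.055   0.065 ] max [0.5589 0.0796 0.0891] mean [0.5263 0.0125 0.0803]
[ 0.5326 -0.0506  0.0755]
[ 0.5182 -0.0293  0.0843]
[ 0.5184 -0.0106  0.083 ]
[0.5196 0.0107 0.0838]
[0.5206 0.0305 0.0836]
[0.5209 0.0496 0.0837]
[0.5374 0.0733 0.0766]
```

```bash
cat >> h.py <<'E'
def R(yaw):
    c,s=np.cos(yaw),np.sin(yaw); return np.array([[c,s,0],[s,-c,0],[0,0,-1.]])
GR=np.array([0,0,1.])
E
python3 - <<'E'
from h import *
t=load("top0");s=load("scene0")
for q in [(58,130),(78,535),(392,535)]: print(np.round(onz(t,q[0]/9+349.5,q[1]/9+179.5,.01),4))
for q in [(18,487),(210,532),(355,360),(210,318)]: print(np.round(onz(s,q[0]/6+114.5,q[1]/6+119.5,.01),4))
for n in(t,s):
    Q=cloud(n); P=Q[(abs(Q[...,0]-.565)<.05)&(abs(Q[...,1]+.35)<.04)&(abs(Q[...,2]-.13)<.004)]
    for lo in np.arange(.515,.61,.01):
        z=np.sort(P[(P[:,0]>lo)&(P[:,0]<lo+.01)][:,1]); 
        if len(z)>5: g=np.diff(z); i=g.argmax(); print(round(lo,3),np.round([z[0],z[i],z[i+1],z[-1]],4))
from plant import bot
for p,y in [((.518,-.35,.30),0),((.518,-.35,.147),0),((.46,.01,.16),-.044),((.43,.3,.3),.093),((.523,.309,.24),.093)]:
    q=bot.solve_ik(p,R(y)); print(None if q is None else np.round(q,1))
E
```

```text
[ 0.6062 -0.3028  0.01  ]
[ 0.477  -0.3037  0.01  ]
[ 0.478  -0.4022  0.01  ]
[ 0.6143 -0.3925  0.01  ]
[ 0.6089 -0.2983  0.01  ]
[ 0.4796 -0.3003  0.01  ]
[ 0.4767 -0.3806  0.01  ]
0.515 [-0.3364 -0.3361 -0.3341 -0.3329]
0.525 [-0.3422 -0.3422 -0.3397 -0.3329]
0.535 [-0.3713 -0.3597 -0.3432 -0.3322]
0.545 [-0.3695 -0.3586 -0.3439 -0.3328]
0.555 [-0.3706 -0.3598 -0.3454 -0.3327]
0.565 [-0.3714 -0.3578 -0.345  -0.3325]
0.575 [-0.3764 -0.3547 -0.3509 -0.3264]
0.585 [-0.3767 -0.3764 -0.3737 -0.326 ]
0.595 [-0.375  -0.3486 -0.3462 -0.3263]
0.515 [-0.3401 -0.3401 -0.3378 -0.3295]
0.525 [-0.3687 -0.3499 -0.3442 -0.3297]
0.535 [-0.3681 -0.3555 -0.3405 -0.332 ]
0.545 [-0.3675 -0.3564 -0.341  -0.3307]
0.555 [-0.3663 -0.3559 -0.3418 -0.3291]
0.565 [-0.3703 -0.3569 -0.3402 -0.3305]
0.575 [-0.3728 -0.3499 -0.3402 -0.3259]
0.585 [-0.3728 -0.365  -0.3619 -0.3239]
0.595 [-0.3739 -0.3615 -0.3582 -0.3231]
[-35.1  20.9  73.5  -0.   85.6  54.9]
[-35.1  25.4  88.5  -0.   66.1  54.9]
[ -0.2  10.6 108.8  -0.   60.7  92.3]
[ 33.6  11.2  87.1  -0.   81.7 118.3]
[ 29.5  20.5  82.6  -0.   76.9 114.2]
```

Run:
```python
from h import *
from plant import bot
p=bot.get_tool_pos(); bot.move_l([p[0],p[1],.31])
bot.move_ptp([.518,-.350,.30],R(0))
bot.move_l([.518,-.350,.148],.12)
print(bot.get_contact_force(),bot.get_time())
bot.command_gripper(.0,45)
print(bot.get_opening(),bot.get_contact_force(),bot.get_tool_pos(),bot.get_time())
for n in("scene",):
    c=bot.camera(n); crop(c,105,205,90,200,5,"g1.png")
```

```text
[0.33113376 0.12341035 0.56394031] 3.575
0.024192335001964622 [-0.78579275 -1.13197818 -0.13935736] [ 0.51797299 -0.35020342  0.14800624] 4.6083
```

View pics/g1.png

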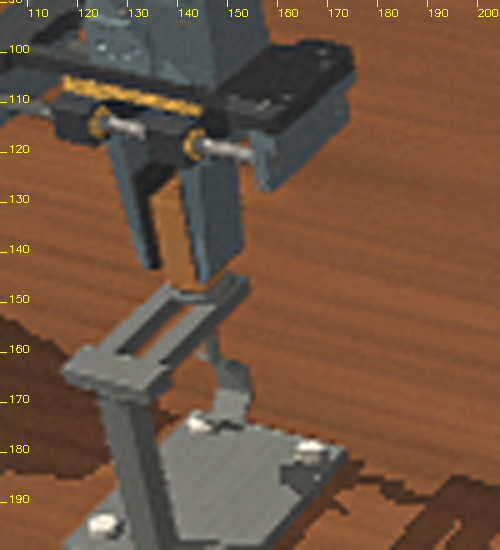

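Run:
```python
from h import *
from plant import bot
bot.move_l([.518,-.350,.156],.05); print(bot.get_contact_force())
bot.move_l([.460,-.350,.156],.08); print(bot.get_contact_force())
bot.move_l([.460,-.350,.28],.2)
# bar mid
b=np.array([.5192,.0135]); 
yaw=-.044; d=np.array([np.cos(yaw),np.sin(yaw)])
P=b-d*.065
bot.move_ptp([P[0],P[1],.28],R(yaw))
bot.move_l([P[0],P[1],.082-.021+.102],.12)
print(bot.get_tool_pos(),bot.get_contact_force(),bot.get_time())
for n in("scene","top"):
    c=bot.camera(n); np.savez(n+"1.npz",**c)
    if n=="scene": crop(c,215,325,130,250,5,"b1s.png")
    else: crop(c,200,310,160,280,5,"b1t.png")
```

```text
[ 0.45216914 -0.98128034 -2.4757516 ]
[ 0.88047345 -0.76320257 -1.45241888]
[0.45488966 0.01626488 0.16363427] [-0.14525034 -0.8792719  -1.54634298] 9.1083
```

View pics/b1s.png

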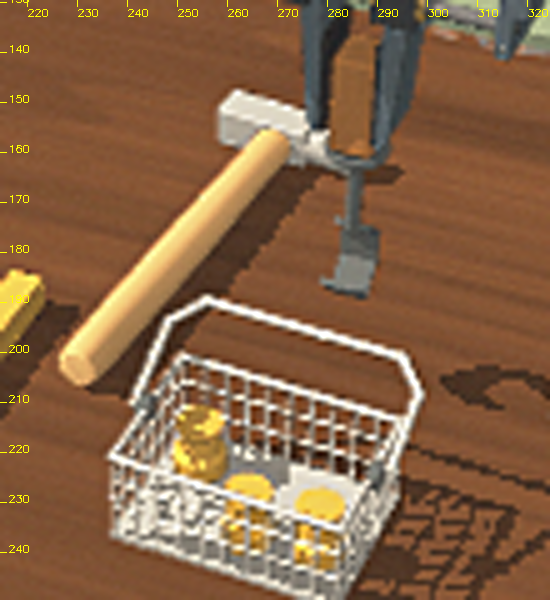

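View pics/b1t.png

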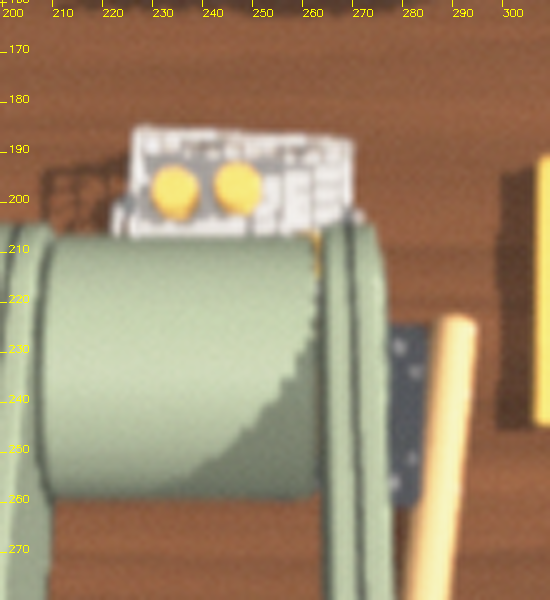

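Run:
```python
from h import *
Q=cloud(load("scene1"))
P=Q[(abs(Q[...,0]-.46)<.04)&(abs(Q[...,1]-.016)<.03)&(Q[...,2]>.03)&(Q[...,2]<.15)]
P=P[np.argsort(-P[:,2])]
for lo in np.arange(.035,.15,.005):
    z=P[(P[:,2]>lo)&(P[:,2]<=lo+.005)]
    if len(z): print(round(lo,3),len(z),"x",np.round([z[:,0].min(),z[:,0].mean(),z[:,0].max()],4),"y",np.round([z[:,1].min(),z[:,1].mean(),z[:,1].max()],4))
B=Q[(Q[...,0]>.49)&(Q[...,0]<.53)&(abs(Q[...,1]-.015)<.045)&(Q[...,2]>.07)]
print(B.mean(0),B.max(0),np.polyfit(B[:,1],B[:,0],1),len(B))
```

```text
0.05 1 x [0.4519 0.4519 0.4519] y [0.0267 0.0267 0.0267]
0.055 4 x [0.4484 0.455  0.4595] y [0.0123 0.022  0.027 ]
0.06 28 x [0.4421 0.4512 0.4642] y [0.0076 0.0176 0.0274]
0.065 24 x [0.4387 0.449  0.4695] y [0.0079 0.0173 0.0269]
0.07 18 x [0.4402 0.4531 0.4704] y [0.0071 0.019  0.0286]
0.075 13 x [0.4395 0.4426 0.446 ] y [0.0089 0.0181 0.0277]
0.08 17 x [0.4387 0.4417 0.4449] y [0.0071 0.0171 0.0277]
0.085 3 x [0.4417 0.4418 0.4419] y [0.0188 0.0242 0.027 ]
0.09 1 x [0.4485 0.4485 0.4485] y [0.0234 0.0234 0.0234]
0.095 2 x [0.4525 0.453  0.4535] y [0.0113 0.0192 0.0272]
0.1 11 x [0.4532 0.4562 0.4595] y [0.0085 0.0182 0.0272]
0.105 5 x [0.4546 0.457  0.4582] y [0.0148 0.0174 0.0201]
0.11 3 x [0.4559 0.457  0.4576] y [0.0142 0.0172 0.0199]
0.115 8 x [0.4517 0.4563 0.4602] y [0.0132 0.017  0.0205]
0.12 7 x [0.452  0.4555 0.4584] y [0.0124 0.0177 0.0213]
0.125 3 x [0.4539 0.4573 0.4593] y [0.0169 0.0191 0.0206]
0.13 4 x [0.4561 0.4581 0.4607] y [0.0166 0.0192 0.0211]
0.135 3 x [0.4561 0.4576 0.4589] y [0.0166 0.0188 0.0209]
0.14 1 x [0.4685 0.4685 0.4685] y [0.0142 0.0142 0.0142]
0.145 20 x [0.451  0.4651 0.473 ] y [0.0038 0.0201 0.0335]
[0.49405906 0.01612033 0.4204243 ] [0.52521069 0.05998804 0.52567954] [-0.00877074  0.49420045] 1410
```

Run:
```python
from h import *
from plant import bot
yaw=-.044; d=np.array([np.cos(yaw),np.sin(yaw)])
p=bot.get_tool_pos(); bot.move_l([p[0],p[1],.058+.102],.05)
h=np.array([.5737,.0113]) ; b=1.06
def tcp(b,dz=0): 
    q=h-d*.062*np.sin(b); return [q[0],q[1],.052+.062*np.cos(b)+.102+dz]
q=tcp(b)
print(bot.move_l([q[0],q[1],.160],.06,until_force=3), bot.get_tool_pos(),bot.get_contact_force())
c=bot.camera("scene"); crop(c,215,325,130,250,5,"b2s.png")
print(bot.move_l([q[0],q[1],q[2]-.004],.04,until_force=2), bot.get_tool_pos(),bot.get_contact_force(),bot.get_time())
c=bot.camera("scene"); crop(c,215,325,130,250,5,"b3s.png")
```

```text
False [0.51922709 0.01370394 0.15998711] [-0.28647488 -0.23783554 -2.74785695]
False [0.51963972 0.01366455 0.18037752] [ 0.38243893  0.59204723 -1.76138325] 11.4
```

View pics/b3s.png

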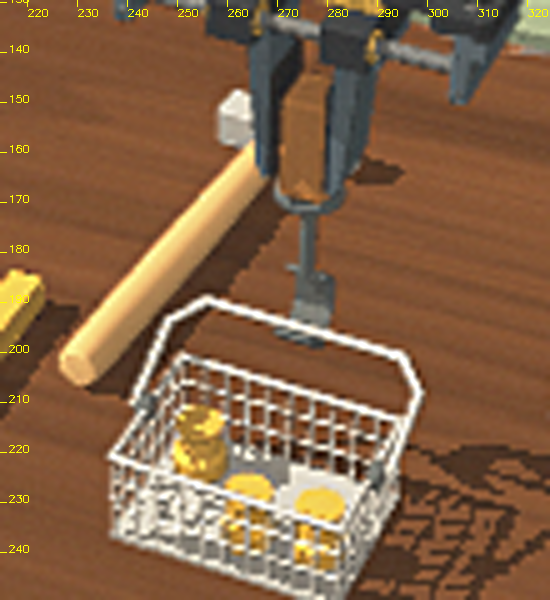

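Run:
```python
from h import *
from plant import bot
yaw=-.044; d=np.array([np.cos(yaw),np.sin(yaw)])
h=np.array([.5737,.0113])
def tcp(b,dz=0): 
    q=h-d*.062*np.sin(b); return [q[0],q[1],.052+.062*np.cos(b)+.102+dz]
for b in np.arange(1.06,-.01,-.1325):
    bot.move_l(tcp(b,-.001),.06); print(round(b,2),np.round(bot.get_contact_force(),2))
print(bot.get_tool_pos(),bot.get_time())
c=bot.camera("scene"); crop(c,215,325,110,250,5,"b4s.png"); np.savez("scene4.npz",**c)
```

```text
1.06 [ 0.58 -1.1  -2.28]
0.93 [ 0.07  0.77 -2.36]
0.8 [-0.02 -0.55 -1.7 ]
0.66 [-0.13 -0.56 -2.4 ]
0.53 [ 0.12 -0.55 -2.32]
0.4 [-0.66  0.2  -2.27]
0.26 [-0.11 -0.34 -2.33]
0.13 [-0.64  0.12 -2.1 ]
-0.0 [ 1.35  0.11 -1.58]
[0.57422372 0.01128904 0.21494418] 13.9667
```

View pics/b4s.png

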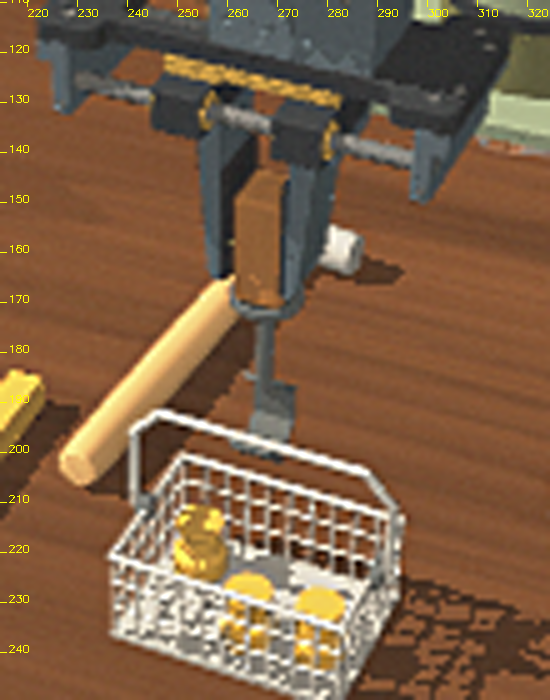

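Run:
```python
from h import *
from plant import bot
p=bot.get_tool_pos()
for z in (.219,.223,.235): 
    bot.move_l([p[0],p[1],z],.02); print(z,np.round(bot.get_contact_force(),2))
bot.sleep(.3)
print(np.round(bot.get_contact_force(),2),bot.get_time())
for n in("scene",):
    c=bot.camera(n); crop(c,215,325,110,250,5,"b5s.png"); np.savez("scene5.npz",**c)
```

```text
0.219 [ 0.31  0.81 -6.46]
0.223 [ 0.28  0.94 -6.04]
0.235 [ 0.67 -0.01 -7.6 ]
[ 0.93 -0.17 -6.59] 15.7667
```

View pics/b5s.png

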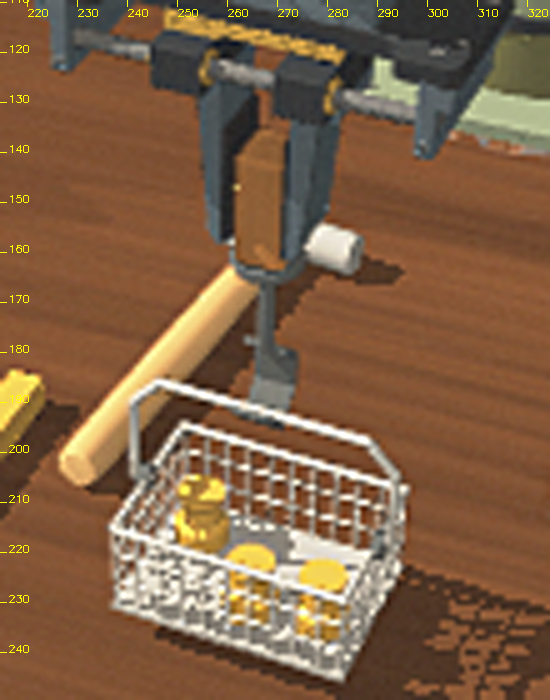

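Run:
```python
from h import *
from plant import bot
S=np.array([.523,.309]); yaw=.093; d=np.array([np.cos(yaw),np.sin(yaw)])
p=bot.get_tool_pos(); bot.move_l([p[0],p[1],.31],.06)
q=S-d*.105
bot.move_l([q[0],q[1],.31],.075,rot=R(yaw))
bot.sleep(.2)
bot.move_l([q[0],q[1],.186+.102],.05)
bot.sleep(.3)
print(bot.get_tool_pos(),np.round(bot.get_contact_force(),2),bot.get_time())
for n in("scene","top"):
    c=bot.camera(n); np.savez(n+"6.npz",**c)
    if n=="scene": crop(c,310,440,110,290,4,"c6s.png")
    else: crop(c,90,220,150,270,5,"c6t.png")
```

```text
[0.41856039 0.29932878 0.28829381] [ 0.46 -0.47 -6.38] 22.825
```

View pics/c6s.png

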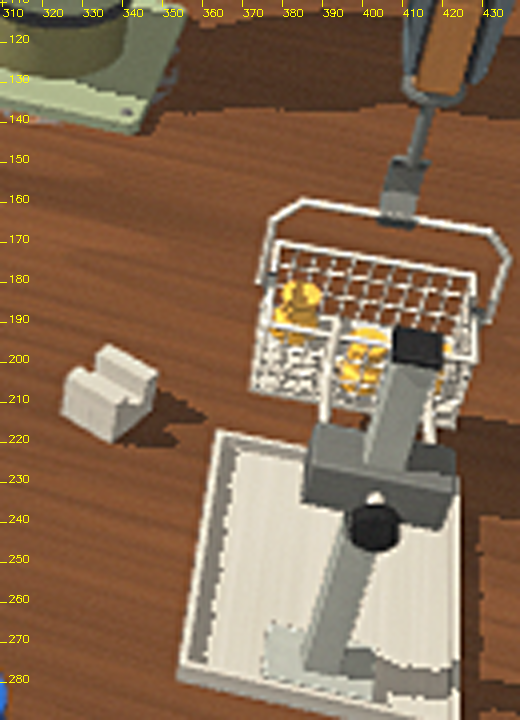

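View pics/c6t.png

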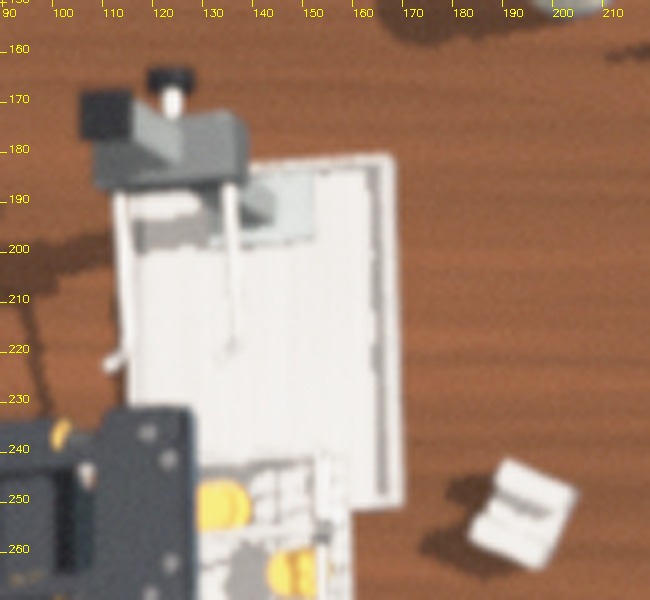

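Run:
```python
from h import *
Q=cloud(load("scene6"))
B=Q[(Q[...,0]>.38)&(Q[...,0]<.45)&(abs(Q[...,1]-.3)<.08)&(Q[...,2]>.17)&(Q[...,2]<.2)]
for lo in np.arange(.23,.38,.01):
    z=B[(B[:,1]>lo)&(B[:,1]<lo+.01)]
    if len(z): print(round(lo,2),len(z),np.round(z.mean(0),4),np.round(z.max(0),4))
m=np.polyfit(B[:,1],B[:,0],1);print(m)
R_=Q[(Q[...,0]>.34)&(Q[...,0]<.48)&(Q[...,1]>.22)&(Q[...,1]<.40)&(Q[...,2]>.119)&(Q[...,2]<.14)]
print(np.round(np.percentile(R_,[0,2,50,98,100],axis=0),3).tolist())
```

```text
0.23 9 [0.4258 0.2365 0.1743] [0.4269 0.2396 0.1796]
0.24 13 [0.424  0.2445 0.1817] [0.4259 0.2495 0.1879]
0.25 9 [0.4236 0.2553 0.187 ] [0.4249 0.2598 0.1889]
0.26 11 [0.4225 0.2647 0.1862] [0.4254 0.2696 0.1886]
0.27 9 [0.4218 0.2748 0.1867] [0.4234 0.2787 0.189 ]
0.28 16 [0.4176 0.2865 0.1889] [0.4238 0.29   0.199 ]
0.29 48 [0.4159 0.295  0.1912] [0.4382 0.2998 0.1992]
0.3 49 [0.4147 0.3049 0.1913] [0.4348 0.3099 0.1995]
0.31 9 [0.4211 0.3149 0.1889] [0.4331 0.3188 0.1967]
0.32 11 [0.4167 0.3253 0.1866] [0.4186 0.3299 0.1881]
0.33 9 [0.416  0.3354 0.1866] [0.4182 0.3398 0.1885]
0.34 10 [0.4155 0.3449 0.1865] [0.42   0.3494 0.1896]
0.35 14 [0.4149 0.3551 0.1828] [0.4182 0.3598 0.1897]
0.36 9 [0.4139 0.3633 0.1733] [0.4162 0.3664 0.1774]
[-0.08588892  0.44333433]
[[0.372, 0.232, 0.119], [0.373, 0.234, 0.12], [0.416, 0.298, 0.126], [0.465, 0.365, 0.137], [0.467, 0.368, 0.14]]
```

Run:
```python
from h import *
from plant import bot
S=np.array([.5225,.309]); yaw=.093
print(bot.move_l([S[0],S[1],.288],.06,until_force=8)); bot.sleep(.3)
print(bot.get_tool_pos(),np.round(bot.get_contact_force(),2),bot.get_time())
for n in("scene","top"):
    c=bot.camera(n); np.savez(n+"7.npz",**c)
    if n=="scene": crop(c,330,440,110,290,4,"c7s.png")
    else: crop(c,70,200,130,250,5,"c7t.png")
```

```text
False
[0.52241622 0.30900805 0.28804622] [ 0.14  0.73 -6.53] 25.1167
```

View pics/c7s.png

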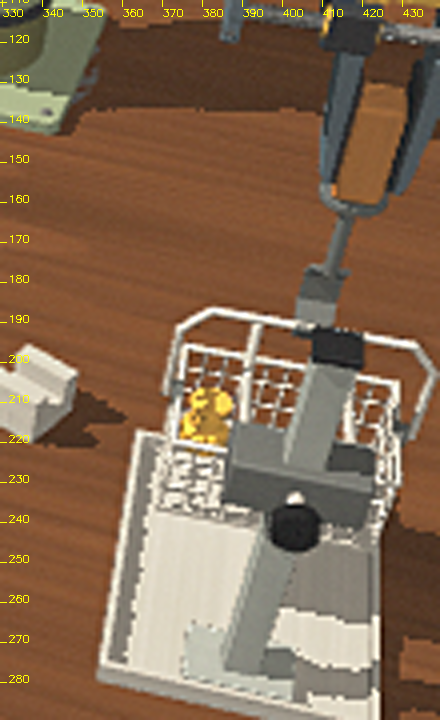

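View pics/c7t.png

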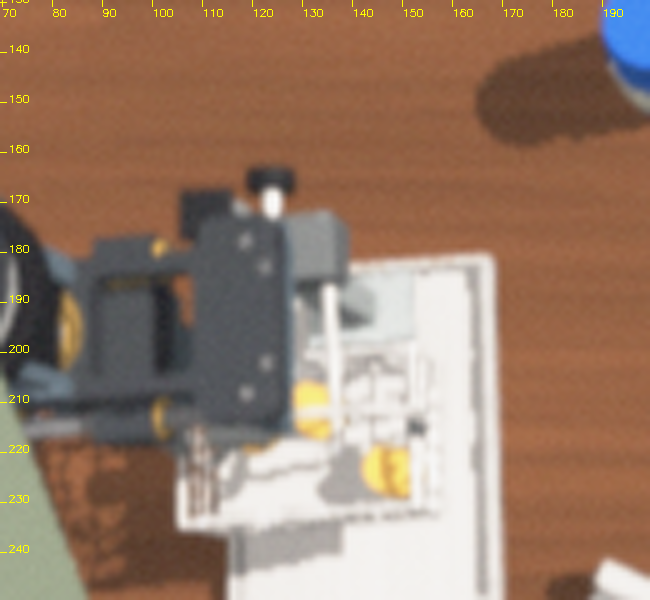

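Run:
```python
from h import *
from plant import bot
S=np.array([.5225,.309])
print(bot.move_l([S[0],S[1],.257],.05,until_force=4),bot.get_tool_pos()[2],np.round(bot.get_contact_force(),2)); bot.sleep(.2)
print(bot.move_l([S[0],S[1],.238],.012,until_force=3)); bot.sleep(.2)
print(bot.get_tool_pos(),np.round(bot.get_contact_force(),2),bot.get_time())
f=[]
for i in range(10): f.append(bot.get_contact_force()); bot.sleep(.02)
print(np.mean(f,0))
for n in("scene","top"):
    c=bot.camera(n); np.savez(n+"8.npz",**c)
    if n=="scene": crop(c,330,440,110,290,4,"c8s.png")
    else: crop(c,70,200,130,250,5,"c8t.png")
```

```text
False 0.2571919393416816 [ 0.39 -0.34 -7.98]
True
[0.52127762 0.30830755 0.24687287] [-0.24 -0.24 -2.14] 27.175
[-0.13907566 -0.05369828 -2.27382338]
```

View pics/c8s.png

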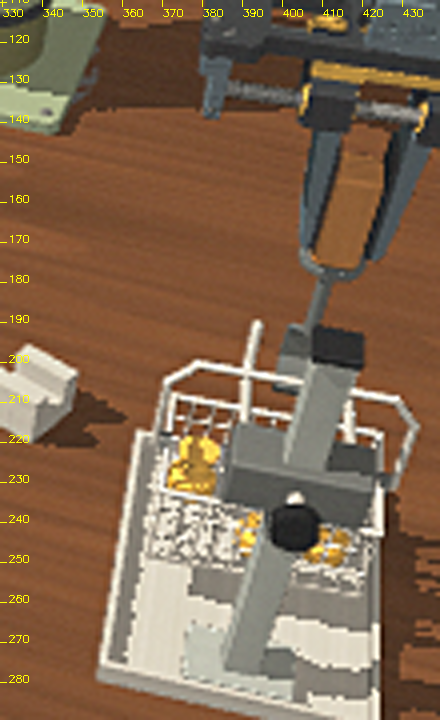

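View pics/c8t.png

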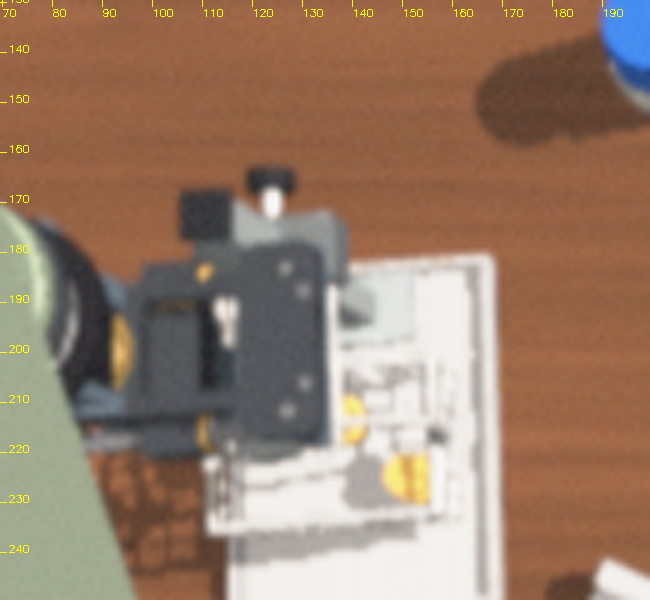

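Run:
```python
from h import *
from plant import bot
yaw=.093; d=np.array([np.cos(yaw),np.sin(yaw)])
p=bot.get_tool_pos(); 
print(bot.move_l([p[0],p[1],.226],.03,until_force=4),np.round(bot.get_contact_force(),2))
q=p[:2]-d*.035
print(bot.move_l([q[0],q[1],.226],.03,until_force=2.5),bot.get_tool_pos(),np.round(bot.get_contact_force(),2),bot.get_time())
c=bot.camera("scene"); crop(c,330,440,110,290,4,"c9s.png"); np.savez("scene9.npz",**c)
```

```text
False [-0.47  0.08 -1.67]
False [0.48655566 0.305022   0.22597026] [ 0.05  0.79 -2.71] 29.6
```

View pics/c9s.png

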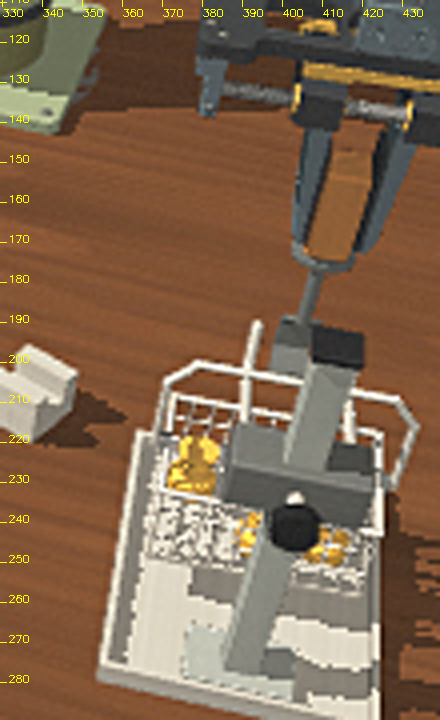

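Run:
```python
from h import *
from plant import bot
yaw=.093; d=np.array([np.cos(yaw),np.sin(yaw)])
p=bot.get_tool_pos(); q=p[:2]-d*.05
bot.move_l([q[0],q[1],.226],.08)
bot.move_l([q[0],q[1],.29],.15)
bot.move_ptp([.455,-.350,.29],R(0))
bot.move_l([.455,-.350,.157],.1); bot.sleep(.2)
print(bot.get_tool_pos(),np.round(bot.get_contact_force(),2),bot.get_time())
c=bot.camera("scene"); np.savez("scene10.npz",**c); crop(c,105,205,90,200,5,"g10.png")
Q=cloud(c)
P=Q[(abs(Q[...,0]-.455)<.015)&(abs(Q[...,1]+.348)<.012)&(Q[...,2]>.085)&(Q[...,2]<.15)]
for lo in np.arange(.085,.15,.005):
    z=P[(P[:,2]>lo)&(P[:,2]<=lo+.005)]
    if len(z): print(round(lo,3),len(z),np.round(z.mean(0),4),np.round([z[:,1].min(),z[:,1].max()],4))
c=bot.camera("top"); crop(c,330,440,170,270,6,"g10t.png")
```

```text
[ 0.45514711 -0.35013262  0.15744002] [ 0.04  0.54 -2.8 ] 35.0
0.085 1 [ 0.4462 -0.3399  0.0855] [-0.3399 -0.3399]
0.09 8 [ 0.4541 -0.3467  0.0933] [-0.3596 -0.3382]
0.095 7 [ 0.4561 -0.3472  0.0969] [-0.3554 -0.3421]
0.1 6 [ 0.4566 -0.3468  0.1029] [-0.3497 -0.3446]
0.105 4 [ 0.4568 -0.3491  0.1079] [-0.3514 -0.3464]
0.11 4 [ 0.4574 -0.3472  0.1128] [-0.3527 -0.3442]
0.115 5 [ 0.4575 -0.3464  0.1183] [-0.3487 -0.3435]
0.12 7 [ 0.4547 -0.348   0.1228] [-0.35   -0.3459]
0.125 3 [ 0.4569 -0.348   0.128 ] [-0.3518 -0.3458]
0.13 1 [ 0.4596 -0.3468  0.131 ] [-0.3468 -0.3468]
0.135 1 [ 0.466  -0.3385  0.1399] [-0.3385 -0.3385]
0.14 16 [ 0.4625 -0.3423  0.1426] [-0.3589 -0.3369]
0.145 17 [ 0.4612 -0.3441  0.1475] [-0.3573 -0.3369]
```

View pics/g10.png

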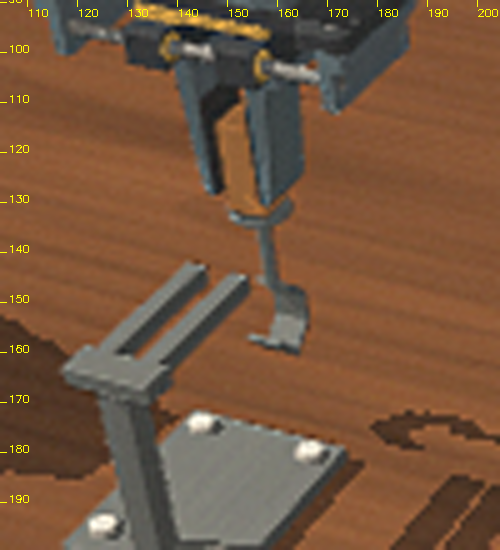

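View pics/g10t.png

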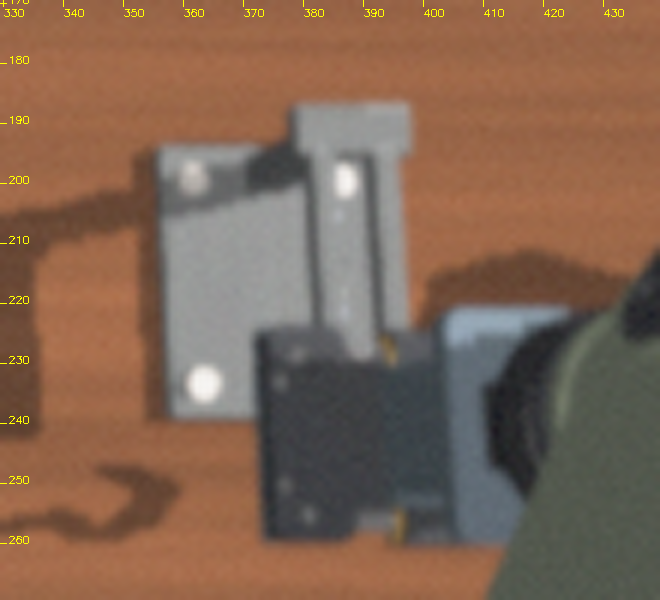

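Run:
```python
from h import *
from plant import bot
print(bot.move_l([.518,-.350,.157],.06,until_force=5),bot.get_tool_pos(),np.round(bot.get_contact_force(),2))
print(bot.move_l([.518,-.350,.1475],.02,until_force=4)); bot.sleep(.2)
print(bot.get_tool_pos(),np.round(bot.get_contact_force(),2),bot.get_time())
c=bot.camera("scene"); crop(c,105,205,90,200,5,"g11.png")
```

```text
False [ 0.51761538 -0.34999632  0.15704059] [-0.26 -0.62 -1.52]
True
[ 0.51775021 -0.34995832  0.14795973] [ 0.26 -0.4   5.01] 36.9667
```

View pics/g11.png

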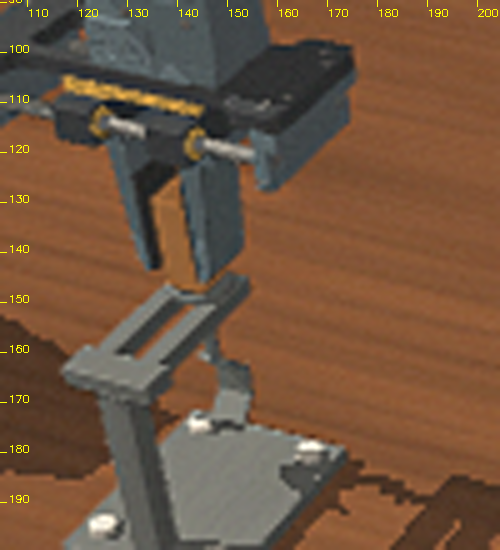

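Seated: the flange is on the tines, as in the starting picture, and the force is up. Next I release and retreat.

Run:
```python
from h import *
from plant import bot
p=bot.get_tool_pos()
bot.move_l([p[0],p[1],.1482],.02)
bot.command_gripper(.07); bot.sleep(.3)
print(bot.get_opening())
bot.move_l([p[0],p[1],.30],.1)
bot.move_l([.42,-.38,.32],.15)
bot.sleep(.5)
for n in("scene","top"):
    c=bot.camera(n); np.savez(n+"12.npz",**c)
    cv2.imwrite(f"pics/{n}12.png",cv2.resize(c["color"][:,:,::-1],(800,600),interpolation=cv2.INTER_CUBIC))
    Q=cloud(c)
    B=Q[(abs(Q[...,0]-.52)<.012)&(abs(Q[...,1]-.309)<.05)&(Q[...,2]>.138)&(Q[...,2]<.156)]
    for lo in np.arange(.26,.36,.01):
        z=B[(B[:,1]>lo)&(B[:,1]<lo+.01)]
        if len(z): print(round(lo,2),len(z),np.round(z.mean(0),4))
print(bot.get_time())
```

```text
0.07031956916362939
0.26 12 [0.5274 0.2646 0.1487]
0.27 11 [0.5255 0.2749 0.1478]
0.28 30 [0.5205 0.2838 0.1488]
0.29 12 [0.5243 0.2952 0.1484]
0.3 11 [0.5233 0.3057 0.1488]
0.31 2 [0.5241 0.311  0.1487]
0.33 11 [0.5205 0.3384 0.1478]
0.34 14 [0.5208 0.3442 0.148 ]
0.35 10 [0.5186 0.3547 0.1484]
0.26 8 [0.5264 0.2642 0.15  ]
0.27 15 [0.5239 0.2763 0.1497]
0.28 15 [0.5229 0.2829 0.1498]
0.29 10 [0.5233 0.2946 0.1509]
0.3 8 [0.5227 0.3055 0.1515]
0.31 7 [0.5225 0.3151 0.1508]
0.32 10 [0.5209 0.3246 0.1502]
0.33 31 [0.5206 0.335  0.1488]
0.34 8 [0.5199 0.3453 0.1503]
0.35 9 [0.5178 0.3549 0.1496]
41.5083
```

View pics/scene12.png

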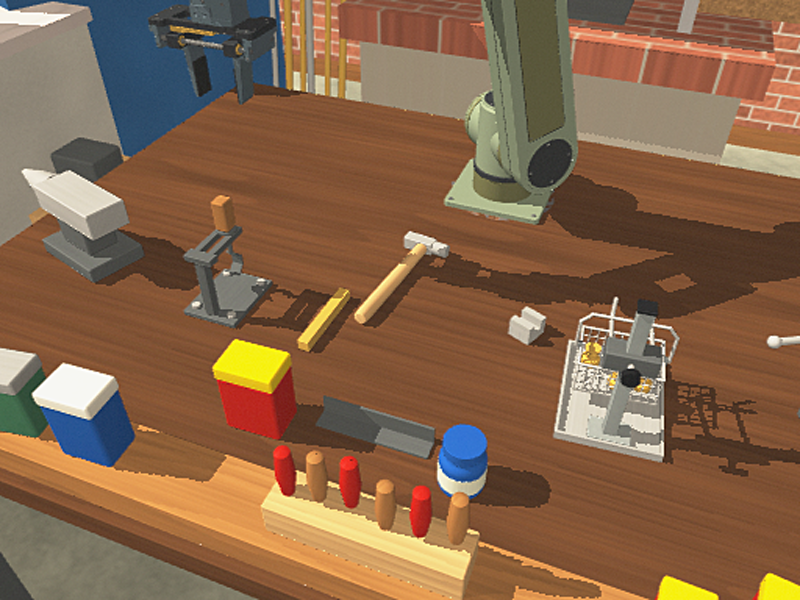

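View pics/top12.png

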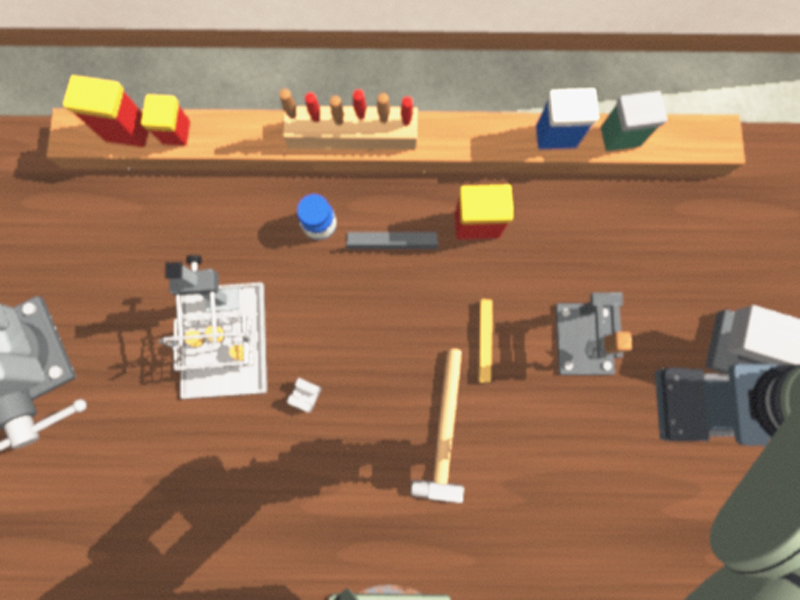

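Run:
```python
from plant import bot
bot.job_done(); print(bot.get_time())
```

```text
the job is handed in; nothing more can be done
the job is handed in; nothing more can be done
```

The basket is hanging by its bail across both prongs of the drip stand, and the lifting hook is back in its rest. I handed the job in right after the 41.5 s reading, well inside the 72 s limit.

- **Lift:** I took the hook by its grip, caught the bail bar with it and swung the bail upright. I then lifted the basket and carried it slowly to the stand.
- **Lowering:** I lowered the basket until the wrist force fell from about 6.5 N to 2.2 N, which is the hook's own weight. The prongs took the load with the bar at about 0.147 m.
- **Hook away:** I lowered the hook to about 27 mm above the basket's rim, backed it out from under the bar without snagging, and hung it back in its rest. The gripper then let go and moved clear.

**Last checks:**
- The final pictures show the bar level on both prongs, at about 0.148–0.150 m by depth.
- All three collars are in the basket.
- The hook is upright in its fork, and every bystander is where it started.

**Disagreements:** The two cameras differed by about 2–3 mm in places, mostly in y. The stand position I got from the tray outline was about 8 mm off the one from the prongs. I used the prongs, and the bar came to rest there as expected. No check failed.

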